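Give four polished pots their own lids back

ROBOT

A 6-joint arm with a two-finger parallel gripper is mounted at the origin on the work surface. World frame = base frame: x ahead of the robot, y to its left, z up, the work surface at z = 0. Lengths are in mm, angles in degrees, forces in N, time in s.
With the tool pointing down it reaches from about 300 to 850 mm from the base axis. Payload 4.2 kg.
Tool frame: the origin (TCP) lies at the very end of the fingers, on their centre line; the grasp point (between the pads) lies 19 mm behind it (env.grasp_offset is the distance from the TCP to the grasp point, in mm); z points along the fingers, y is the line along which they close (so a half turn about z gives the same grasp; the last joint's range is limited). The gripper opens to 91 mm and grips with 3 to 60 N. Pads are 32 mm wide; open, the fingers measure 118 mm over their backs; the gripper's body (76 mm by 178 mm) begins 60 mm behind the grasp point.
Start: joints at [65.718, 18.312, 89.639, -0, 72.044, -1.146], TCP at [225.93, 528.771, 213.976] pointing down, gripper open.
Joint ranges: [-177.97, 177.97], [-48.28, 115.42], [12.27, 149.76], [-77.06, 257.06], [2.81, 150.46], [-146.56, 146.56]. Speed limits (degrees/s): [147.25, 147.25, 180, 180, 180, 180].

INTERFACE

Orientations are given as [roll, pitch, yaw] about the fixed x, y, z axes, in that order (R = Rz(yaw) Ry(pitch) Rx(roll)).
In Python, from workcell import env gives the robot as it stands. The module is installed in compiled form; this text tells all that it offers.
- The arm moves only by the tool send_rows, never from a script. Its argument "motion" is a list of rows, each an object of numbers: "tx", "ty", "tz": the shift along the tool's x, y, z in units of 500 mm (1.0 is 500 mm); "rx", "ry", "rz": the turn, a rotation vector about the tool's x, y, z in units of 30 degrees (1.0 is 30 degrees); "gripper": the closure, from -1 (fully open) to 1 (shut). In form: [{"tx": .., "ty": .., "tz": .., "rx": .., "ry": .., "rz": .., "gripper": ..}, ...]. A call has 1 to 12 rows; each row shifts and turns the commanded pose from where the row before left it, along the tool's axes as they then stand; what a row does not reach is not made up. A row lasts 1/8 s, in which the tool goes at most 62.5 mm and 10.7 degrees, less where a joint would pass 70% of its speed; a pose out of reach is approached as far as the arm can. A call with a number of a shift or a turn outside -1 to 1 is refused whole. A call with a gripper value outside its range is refused whole. The fingers move at their own pace and stop on an object; "grip_force" is the grip in N (left out, the last holds). Time passes only in rows, so rows that do not move let the fingers close. It gives the time, the measured TCP pose, the force, the opening and the grip force at its end, in the units of the state.
- env.state(): the state, without advancing time (a new reading comes with each control period).
- env.grab_frame(name): name is "scene" or "top" or "wrist"; returns a dict with "frame" (420x560x3 uint8, red, green, blue), "vertical_fov" (degrees; the focal length in pixels is half the picture's height over the tangent of half this angle, whatever the lens; pixels are square), "cx", "cy" (the principal point, pixels), "rvec" (rotation vector, rad) and "tvec" (3), from world to camera coordinates, as OpenCV has them; the wrist camera has in their place "T_tool_cam" (4x4, takes a point from camera to tool coordinates, whose origin is the TCP and whose axes are the flange's). Camera axes: x right, y down, z forward; pixel columns grow to the right and rows downward; lengths in mm; the calibration is good to about 2 mm. A picture is of the moment at which its call begins: read the wrist's pose just before it. There is no depth.
- env.job_done(): hands the job in; it is judged then, once.
The state is a dict: "time_s": time; "qpos": joint angles; "qvel": joint speeds; "effort": joint torques, N m; "ee_pos": TCP position; "ee_rot": TCP orientation; "force": force on the tool from outside, world axes, zero at the start; "torque": the same for the moment, N m; "gripper_width": finger opening in mm; "gripper_force": force on a finger pad.
Only numpy, scipy, OpenCV 4.12 (cv2) and the standard library are available. Lean on these libraries where they do the work, as an engineer would, in place of code of your own. Each camera call takes 0.05 s, during which the arm holds its last target. There are 200 camera calls.

TASK

After polishing, the lids of the four pots (copper, brass, tinned and blackened) were put on the wrong pots: give each pot the lid of its own metal, fully seated on its rim. Use the empty grey felt pad as the spare place for a lid on the way, never the bare gritty bench. Set every lid down gently without dropping it, and leave the pots standing where they are.

Things in the scene. Friction and masses are not known exactly. Their poses are not given: they have to be found in the camera images.
- lid_copper: Loose round lid of red-brown polished copper, 160 g. Origin on its axis at the flange's flat underside, z up. Flange 100 mm wide, 3 thick; below it a centring cone 10 deep, 78 wide at the flange, 62 at its flat foot; above it a low dome to z = 10 mm. Knob of the same metal: 24 mm wide from z = 18 to 36, on a 16 mm neck, top at z = 42.
- lid_brass: Loose round lid of yellow brass, 160 g. Origin on its axis at the flange's flat underside, z up. Flange 100 mm wide, 3 thick; below it a centring cone 10 deep, 78 wide at the flange, 62 at its flat foot; above it a low dome to z = 10 mm. Knob of the same metal: 24 mm wide from z = 18 to 36, on a 16 mm neck, top at z = 42.
- lid_tinned: Loose round lid of plain silver-grey tinned metal, 160 g. Origin on its axis at the flange's flat underside, z up. Flange 100 mm wide, 3 thick; below it a centring cone 10 deep, 78 wide at the flange, 62 at its flat foot; above it a low dome to z = 10 mm. Knob of the same metal: 24 mm wide from z = 18 to 36, on a 16 mm neck, top at z = 42.
- lid_black: Loose round lid of blackened, near-black copper, 160 g. Origin on its axis at the flange's flat underside, z up. Flange 100 mm wide, 3 thick; below it a centring cone 10 deep, 78 wide at the flange, 62 at its flat foot; above it a low dome to z = 10 mm. Knob of the same metal: 24 mm wide from z = 18 to 36, on a 16 mm neck, top at z = 42.
- pot_copper: Loose round-bellied pot of red-brown polished copper, 750 g, 134 mm wide (seen all round a lid from above), two ears reaching 84 mm from its axis. Origin at the centre of its underside, z up. Collar 92 mm outside, 86 inside, its flat rim 74 mm above the origin: a seated lid has its origin there, its cone in the mouth. Starts with a lid of another metal on.
- pot_brass: Loose squat, round-bellied pot of yellow brass, 750 g, 142 mm wide (seen all round a lid from above), two ears reaching 84 mm from its axis. Origin at the centre of its underside, z up. Collar 92 mm outside, 86 inside, its flat rim 62 mm above the origin: a seated lid has its origin there, its cone in the mouth. Starts with a lid of another metal on.
- pot_tinned: Loose cone-shouldered, wide-footed pot of plain silver-grey tinned metal, 750 g, 136 mm wide (seen all round a lid from above), two ears reaching 84 mm from its axis. Origin at the centre of its underside, z up. Collar 92 mm outside, 86 inside, its flat rim 74 mm above the origin: a seated lid has its origin there, its cone in the mouth. Starts with a lid of another metal on.
- pot_black: Loose straight-sided, drum-shaped pot of blackened, near-black copper, 750 g, 132 mm wide (seen all round a lid from above), two ears reaching 84 mm from its axis. Origin at the centre of its underside, z up. Collar 92 mm outside, 86 inside, its flat rim 62 mm above the origin: a seated lid has its origin there, its cone in the mouth. Starts with a lid of another metal on.
- felt_pad: Fixed square of dark grey felt on a thin board, 136 mm by 136 mm, empty at the start. Origin at the centre of its underside on the bench, z up; the felt's top is 10 mm above the origin. A lid laid on it stands on the flat foot of its cone, its origin 20 mm above the pad's origin.
Not all that is in view belongs to the job. What is shaped like the pot_copper but blue or purple is not meant.

How it is judged (in metres and radians):
On the way:
1. a lid has been laid flat on the felt pad and let go (((horizontal distance between lid_copper and felt_pad below 0.045 m and z of lid_copper in the frame of felt_pad below 0.024 m and angle between lid_copper's own z axis and vertical below 0.07 rad and contact force between lid_copper and the fingers below 0.05 N) or (horizontal distance between lid_brass and felt_pad below 0.045 m and z of lid_brass in the frame of felt_pad below 0.024 m and angle between lid_brass's own z axis and vertical below 0.07 rad and contact force between lid_brass and the fingers below 0.05 N) or (horizontal distance between lid_tinned and felt_pad below 0.045 m and z of lid_tinned in the frame of felt_pad below 0.024 m and angle between lid_tinned's own z axis and vertical below 0.07 rad and contact force between lid_tinned and the fingers below 0.05 N) or (horizontal distance between lid_black and felt_pad below 0.045 m and z of lid_black in the frame of felt_pad below 0.024 m and angle between lid_black's own z axis and vertical below 0.07 rad and contact force between lid_black and the fingers below 0.05 N))), for 0.2 s.
At the end, for the whole second after the job is handed in: Each lid is seated on the pot of its own metal (axes within 10 mm, the flange within 3 mm of the rim's height, lid and pot tilted less than 4 degrees), let go and at rest (slower than 20 mm/s), and every pot is within 30 mm of where it stood (horizontal distance between lid_copper and pot_copper below 0.01 m and z of lid_copper in the frame of pot_copper between 0.071 and 0.077 m and angle between each of lid_copper, pot_copper, lid_brass, pot_brass, lid_tinned, pot_tinned, lid_black, pot_black's own z axis and vertical below 0.07 rad and distance of each of pot_copper, pot_brass, pot_tinned, pot_black from where it was at the start of the episode below 0.03 m and contact force between each of lid_copper, lid_brass, lid_tinned, lid_black and the fingers below 0.05 N and linear speed of each of lid_copper, pot_copper, lid_brass, pot_brass, lid_tinned, pot_tinned, lid_black, pot_black below 0.02 m/s and horizontal distance between lid_brass and pot_brass below 0.01 m and z of lid_brass in the frame of pot_brass between 0.059 and 0.065 m and horizontal distance between lid_tinned and pot_tinned below 0.01 m and z of lid_tinned in the frame of pot_tinned between 0.071 and 0.077 m and horizontal distance between lid_black and pot_black below 0.01 m and z of lid_black in the frame of pot_black between 0.059 and 0.065 m); the robot touches nothing.
It fails at once if a lid is down on the bare bench, not on the felt pad ((height (world z) of lid_copper below 0.05 m and horizontal distance between lid_copper and felt_pad above 0.09 m) or (height (world z) of lid_brass below 0.05 m and horizontal distance between lid_brass and felt_pad above 0.09 m) or (height (world z) of lid_tinned below 0.05 m and horizontal distance between lid_tinned and felt_pad above 0.09 m) or (height (world z) of lid_black below 0.05 m and horizontal distance between lid_black and felt_pad above 0.09 m)).
It fails at once if a pot is pushed more than 30 mm from where it stood (distance of any of pot_copper, pot_brass, pot_tinned, pot_black from where it was at the start of the episode above 0.03 m).
It fails at once if a lid is dropped: let go of and falling faster than 0.6 m/s (a free fall of about 18 mm) ((linear speed of lid_copper above 0.6 m/s and contact force between lid_copper and the fingers below 0.05 N) or (linear speed of lid_brass above 0.6 m/s and contact force between lid_brass and the fingers below 0.05 N) or (linear speed of lid_tinned above 0.6 m/s and contact force between lid_tinned and the fingers below 0.05 N) or (linear speed of lid_black above 0.6 m/s and contact force between lid_black and the fingers below 0.05 N)).
It also fails if it takes over 122 s, if anything falls off the work surface, if the arm or the gripper's body presses on something with over 40 N, if the wrist force passes 120 N, or if a joint passes its speed limit or range.

## Working session

There is one attempt and no reset: what is moved stays moved. The work goes in short steps, Python scripts to look and compute and a tool call to move; the robot and the scene stay as the last step left them, time stands still between calls to the robot, and variables do not carry over. Pictures are saved under pics/ and viewed, at most 14 in all, crops included, and the job is handed in when it is done.

Besides the shell and the picture viewer there is one more tool, called after "Emit:" as a command line: name --argument value ..., lists and objects as JSON in quotes. send_rows: Moves the arm, as the interface text tells. Shifts and turns lie within -1 to 1; 1 stands for 500 mm of shift or 30 degrees of turn. Its arguments: {"type":"object","properties":{"motion":{"type":"array"},"grip_force":{"type":"number"}},"required":["motion"]}

```bash
mkdir -p pics
cat > h.py <<'E'
import numpy as np, cv2
from workcell import env
def K(f):
    fl=f["frame"].shape[0]/2/np.tan(np.radians(f["vertical_fov"])/2)
    return np.array([[fl,0,f["cx"]],[0,fl,f["cy"]],[0,0,1.]])
def Rrpy(r):
    from scipy.spatial.transform import Rotation as R
    return R.from_euler('xyz',r,degrees=True).as_matrix()
def grab(n):
    s=env.state(); f=env.grab_frame(n)
    if n=="wrist":
        T=np.eye(4);T[:3,:3]=Rrpy(s["ee_rot"]);T[:3,3]=s["ee_pos"]
        Tc=T@np.array(f["T_tool_cam"]); f["C"]=Tc[:3,3]; f["R"]=Tc[:3,:3]
    else:
        R,_=cv2.Rodrigues(np.array(f["rvec"],float)); f["R"]=R.T; f["C"]=-R.T@np.array(f["tvec"],float).ravel()
    return f
def ray(f,u,v):
    d=f["R"]@np.linalg.inv(K(f))@np.array([u,v,1.]); return f["C"],d/np.linalg.norm(d)
def onz(f,u,v,z):
    c,d=ray(f,u,v); return c+d*(z-c[2])/d[2]
def proj(f,p):
    q=K(f)@f["R"].T@(np.array(p,float)-f["C"]); return q[:2]/q[2]
def cross(rs):
    A=sum(np.eye(3)-np.outer(d,d) for c,d in rs); b=sum((np.eye(3)-np.outer(d,d))@c for c,d in rs)
    return np.linalg.solve(A,b)
def save(n,im): cv2.imwrite("pics/"+n,im[:,:,::-1])
E
python3 - <<'E'
from h import *
for n in("top","scene"):
    f=grab(n); save(n+"1.png",f["frame"]); print(n,f["C"].round(),f["vertical_fov"],f["R"].round(2).tolist())
print(env.state())
E
```

```text
top [ 165. -126. 1333.] 44.65371954013226 [[-0.02, -0.98, 0.18], [-1.0, 0.02, -0.01], [0.0, -0.18, -0.98]]
scene [ 1039. -1017.  1065.] 45.599768853936965 [[0.83, 0.37, -0.42], [0.56, -0.56, 0.61], [-0.01, -0.74, -0.67]]
{'time_s': 0.1, 'qpos': array([ 6.57182373e+01,  1.83457963e+01,  8.96978917e+01, -1.34752303e-03,
        7.20447427e+01, -1.14532011e+00]), 'qvel': array([-0.00077959, -0.05326466, -0.16089234, -0.08375586,  0.0506972 ,
        0.06263141]), 'effort': array([ 1.24142873e-03, -4.13326406e+01, -2.32512027e+01,  7.29979249e-02,
        4.22331900e-02, -5.79440393e-05]), 'ee_pos': array([225.74719872, 528.34625566, 213.23656339]), 'ee_rot': array([-1.79911561e+02, -4.86580425e-04,  1.56863973e+02]), 'force': array([ 0.19053147, -0.775956  , -0.43740177]), 'torque': array([-0.01590485,  0.00356405, -0.01005821]), 'gripper_force': 0.0, 'gripper_width': 91.25391358841236}
```

View pics/top1.png

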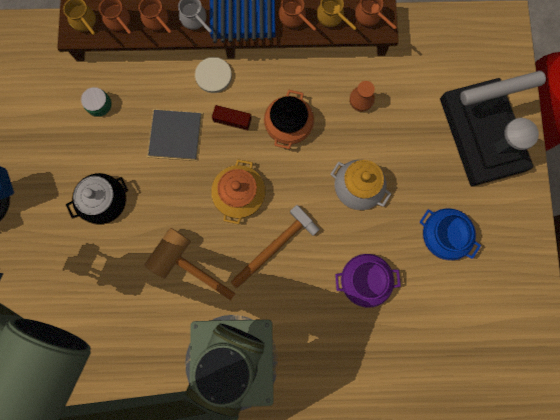

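View pics/scene1.png

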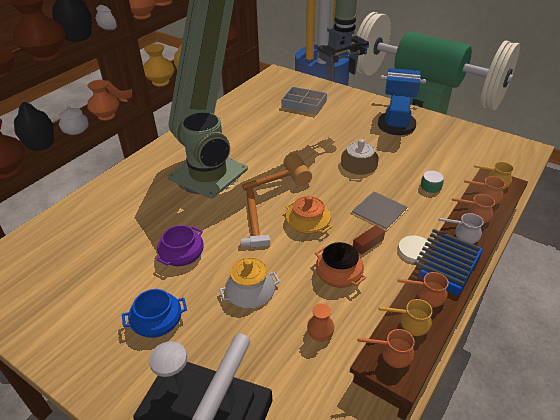

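Candidates: purple and blue pots at top-view (368,280) and (450,234) are decoys; the shelf ladles and the vase at (363,97) don't matter. By description:
- copper pot at (290,118) with a black lid (to check)
- brass pot at (238,190) with the copper lid
- tinned pot at (362,183) with the brass lid
- black pot at (97,197) with the tinned lid
- pad at (175,134)

I'll check these in one composite crop.

Run:
```python
from h import *
t=cv2.imread("pics/top1.png"); s=cv2.imread("pics/scene1.png")
def c(im,u,v,r): return cv2.resize(im[v-r:v+r,u-r:u+r],(200,200),interpolation=cv2.INTER_CUBIC)
T=[(290,118),(238,190),(362,183),(97,197)];S=[(340,262),(308,213),(249,282),(360,155)]
a=np.vstack([np.hstack([c(t,u,v,40) for u,v in T]),np.hstack([c(s,u,v,40) for u,v in S])])
a=np.clip(a.astype(float)**.75*3.6,0,255).astype(np.uint8)
cv2.imwrite("pics/comp.png",a)
```

```text
(no output)
```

View pics/comp.png

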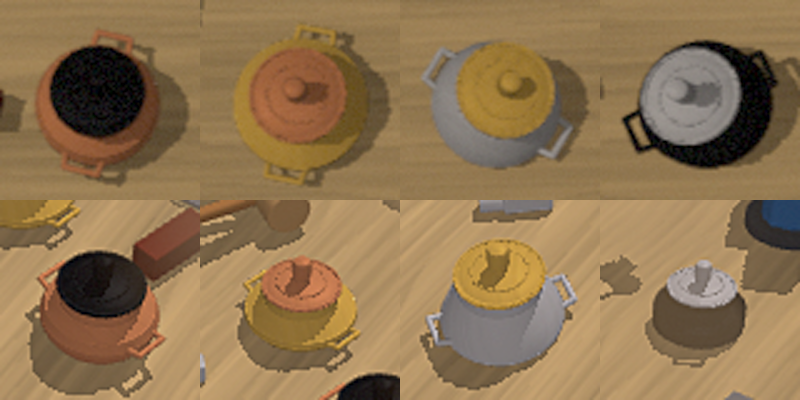

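The composite confirms it. Top row: black lid centre on the copper pot at about (289,115), copper lid on brass (237,188), brass lid on tinned (364,179), tinned lid on black (93,196). The scene view agrees.

Run:
```python
from h import *
t=grab("top");s=grab("scene")
P=dict(black=((289.2,114.8),(340.8,255.6)),copper=((237.2,187.6),(309.2,207)),brass=((364,179.4),(248.6,271.6)),tinned=((93,195.8),(361.2,149)),pad=((175,134.5),(380,210.5)))
for k,(a,b) in P.items():
    r=[ray(t,*a),ray(s,*b)];p=cross(r)
    print(k,p.round(1),[round(float(np.linalg.norm(np.cross(p-c,d))),1) for c,d in r], "r",round(float(np.hypot(p[0],p[1]))))
w=grab("wrist");save("w0.png",w["frame"]);print(w["C"],w["R"].round(2).tolist(),w["vertical_fov"],np.array(w["T_tool_cam"]).round(2).tolist())
```

```text
black [ 620.9 -157.6   72.8] [1.3, 1.3] r 641
copper [433.5 -21.4  61.4] [1.2, 1.2] r 434
brass [ 445.7 -342.8   72.2] [0.9, 0.9] r 562
tinned [419.9 343.7  62. ] [1.7, 1.7] r 543
pad [ 5.967e+02  1.515e+02 -4.000e-01] [0.6, 0.6] r 616
[157.81862254 557.99594106 383.32293026] [[0.39, 0.89, 0.24], [0.92, -0.38, -0.1], [-0.0, 0.26, -0.96]] 63.056481479262914 [[-0.0, -0.96, -0.26, 74.11], [1.0, -0.0, -0.0, 0.25], [0.0, -0.26, 0.96, -169.87], [0.0, 0.0, 0.0, 1.0]]
```

Emit:
send_rows --motion '[{"rz": 0.318, "gripper": -1}, {"rz": 0.318, "gripper": -1}, {"rz": 0.318, "gripper": -1}, {"rz": 0.318, "gripper": -1}, {"rz": 0.318, "gripper": -1}, {"rz": 0.318, "gripper": -1}, {"rz": 0.318, "gripper": -1}, {"tx": -0.086, "ty": 0.049, "gripper": -1}, {"tx": -0.086, "ty": 0.049, "gripper": -1}, {"tx": -0.086, "ty": 0.049, "gripper": -1}, {"tx": -0.086, "ty": 0.049, "gripper": -1}, {"tx": -0.086, "ty": 0.049, "gripper": -1}]'

```text
invalid input at $.motion[0]: expected keys tx, ty, tz, rx, ry, rz, gripper
```

Emit:
send_rows --motion '[{"tx": -0.086, "ty": 0.049, "gripper": -1}, {"tx": -0.086, "ty": 0.049, "gripper": -1}, {"tx": -0.086, "ty": 0.049, "gripper": -1}, {"tx": -0.086, "ty": 0.049, "gripper": -1}, {"tx": -0.086, "ty": 0.049, "gripper": -1}, {"tx": -0.086, "ty": 0.049, "gripper": -1}, {"tx": -0.086, "ty": 0.049, "gripper": -1}, {"tx": -0.086, "ty": 0.049, "gripper": -1}, {"tx": -0.086, "ty": 0.049, "gripper": -1}, {"tx": -0.086, "ty": 0.049, "gripper": -1}, {"tx": -0.086, "ty": 0.049, "gripper": -1}, {"gripper": -1}]'

```text
invalid input at $.motion[0]: expected keys tx, ty, tz, rx, ry, rz, gripper
```

Run:
```python
from h import *
s=env.state();print(s["ee_pos"],s["ee_rot"])
w=grab("wrist");save("w1.png",w["frame"]);print(w["C"],proj(w,(620.9,-157.6,74)),proj(w,(620.9,-157.6,116)))
```

```text
[225.83724408 528.57352355 213.57372716] [-1.79956006e+02 -4.28137909e-04  1.56865216e+02]
[157.84022617 558.03464187 383.44631606] [-57.34797579 637.4276367 ] [-87.93020006 684.54401328]
```

View pics/w1.png

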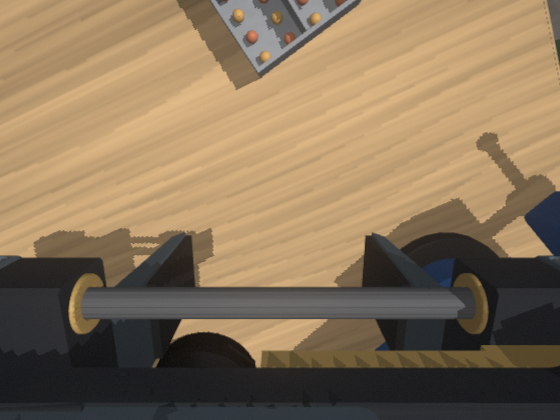

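The rows were refused because all seven keys are needed, so the arm hasn't moved. The wrist view shows only bench, a tray at (290,20) and the fingers at rows 240–350. I'll resend with full rows.

Emit:
send_rows --motion '[{"tx": 0, "ty": 0, "tz": 0, "rx": 0, "ry": 0, "rz": 0.318, "gripper": -1}, {"tx": 0, "ty": 0, "tz": 0, "rx": 0, "ry": 0, "rz": 0.318, "gripper": -1}, {"tx": 0, "ty": 0, "tz": 0, "rx": 0, "ry": 0, "rz": 0.318, "gripper": -1}, {"tx": 0, "ty": 0, "tz": 0, "rx": 0, "ry": 0, "rz": 0.318, "gripper": -1}, {"tx": 0, "ty": 0, "tz": 0, "rx": 0, "ry": 0, "rz": 0.318, "gripper": -1}, {"tx": 0, "ty": 0, "tz": 0, "rx": 0, "ry": 0, "rz": 0.318, "gripper": -1}, {"tx": 0, "ty": 0, "tz": 0, "rx": 0, "ry": 0, "rz": 0.318, "gripper": -1}, {"tx": -0.086, "ty": 0.049, "tz": 0, "rx": 0, "ry": 0, "rz": 0, "gripper": -1}, {"tx": -0.086, "ty": 0.049, "tz": 0, "rx": 0, "ry": 0, "rz": 0, "gripper": -1}, {"tx": -0.086, "ty": 0.049, "tz": 0, "rx": 0, "ry": 0, "rz": 0, "gripper": -1}, {"tx": -0.086, "ty": 0.049, "tz": 0, "rx": 0, "ry": 0, "rz": 0, "gripper": -1}, {"tx": -0.086, "ty": 0.049, "tz": 0, "rx": 0, "ry": 0, "rz": 0, "gripper": -1}]'

```text
time_s: 1.8
ee_pos: [349.4, 312.6, 214.1]
ee_rot: [180.0, -0.0, 90.1]
force: [-0.4, 0.7, 0.1]
gripper_width: 91.1
gripper_force: 0.0
```

Emit:
send_rows --motion '[{"tx": -0.086, "ty": 0.049, "tz": 0, "rx": 0, "ry": 0, "rz": 0, "gripper": -1}, {"tx": -0.086, "ty": 0.049, "tz": 0, "rx": 0, "ry": 0, "rz": 0, "gripper": -1}, {"tx": -0.086, "ty": 0.049, "tz": 0, "rx": 0, "ry": 0, "rz": 0, "gripper": -1}, {"tx": -0.086, "ty": 0.049, "tz": 0, "rx": 0, "ry": 0, "rz": 0, "gripper": -1}, {"tx": -0.086, "ty": 0.049, "tz": 0, "rx": 0, "ry": 0, "rz": 0, "gripper": -1}, {"tx": -0.086, "ty": 0.049, "tz": 0, "rx": 0, "ry": 0, "rz": 0, "gripper": -1}, {"tx": -0.086, "ty": 0.049, "tz": 0, "rx": 0, "ry": 0, "rz": 0, "gripper": -1}, {"tx": -0.086, "ty": 0.049, "tz": 0, "rx": 0, "ry": 0, "rz": 0, "gripper": -1}, {"tx": -0.086, "ty": 0.049, "tz": 0, "rx": 0, "ry": 0, "rz": 0, "gripper": -1}, {"tx": -0.086, "ty": 0.049, "tz": 0, "rx": 0, "ry": 0, "rz": 0, "gripper": -1}, {"tx": 0, "ty": 0, "tz": 0, "rx": 0, "ry": 0, "rz": 0, "gripper": -1}]'

```text
time_s: 3.18
ee_pos: [595.5, -118.5, 213.1]
ee_rot: [-180.0, 0.0, 89.9]
force: [-1.1, 1.4, -1.1]
gripper_width: 91.3
gripper_force: 0.0
```

Run:
```python
from h import *
s=env.state();print(s["time_s"],s["ee_pos"],s["ee_rot"])
w=grab("wrist");save("w2.png",w["frame"]);print(w["C"],proj(w,(620.9,-157.6,74)),proj(w,(620.9,-157.6,116)))
```

```text
3.175 [ 595.48232255 -118.50243414  213.10810301] [-1.79996090e+02  2.77738427e-02  8.98734175e+01]
[596.19371261 -43.79970596 382.94401232] [304.50256969 242.83974181] [308.17716276 260.1790889 ]
```

View pics/w2.png

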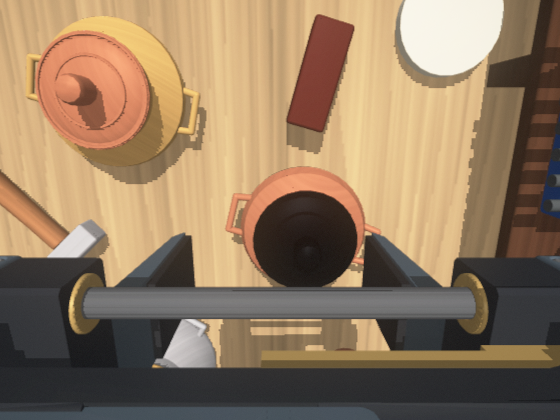

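The wrist view shows the black lid centred at about (305,241), matching the prediction (304.5,243), with its knob near (307,254) and the copper lid at (93,90). I'll refine both with ellipse fits.

```bash
cat >> h.py <<'E'
def ell(m,a=1500):
    cs,_=cv2.findContours(m.astype(np.uint8),cv2.RETR_EXTERNAL,cv2.CHAIN_APPROX_NONE)
    return [cv2.fitEllipse(cv2.convexHull(c)) for c in cs if cv2.contourArea(c)>a]
E
python3 - <<'E'
from h import *
w=grab("wrist");im=w["frame"];g=im.astype(int).max(2)
m=(g<60);m[:, :240]=0;m[:,366:]=0;m[285:]=0
for e in ell(m): print("black",np.round(e[0],1),np.round(e[1],1),onz(w,*e[0],77).round(1))
h=cv2.cvtColor(im,cv2.COLOR_RGB2HSV)
m=(h[...,0]<=11)&(h[...,1]>90);m[160:]=0;m[:,200:]=0
for e in ell(m): print("copper",np.round(e[0],1),np.round(e[1],1),onz(w,*e[0],65).round(1))
E
```

```text
black [305.9 242. ] [ 96.9 102.6] [ 620.9 -153.7   77. ]
copper [94.2 91.8] [107.1 124.5] [433.  -17.9  65. ]
```

Emit:
send_rows --motion '[{"tx": -0.074, "ty": 0.051, "tz": 0, "rx": 0, "ry": 0, "rz": 0, "gripper": -1}, {"tx": 0, "ty": 0, "tz": 0.06, "rx": 0, "ry": 0, "rz": 0, "gripper": -1}, {"tx": 0, "ty": 0, "tz": 0.06, "rx": 0, "ry": 0, "rz": 0, "gripper": -1}, {"tx": 0, "ty": 0, "tz": 0.06, "rx": 0, "ry": 0, "rz": 0, "gripper": -1}, {"tx": 0, "ty": 0, "tz": 0.04, "rx": 0, "ry": 0, "rz": 0, "gripper": -1}, {"tx": 0, "ty": 0, "tz": 0.03, "rx": 0, "ry": 0, "rz": 0, "gripper": -1}, {"tx": 0, "ty": 0, "tz": 0, "rx": 0, "ry": 0, "rz": 0, "gripper": -1}, {"tx": 0, "ty": 0, "tz": 0, "rx": 0, "ry": 0, "rz": 0, "gripper": 1}, {"tx": 0, "ty": 0, "tz": 0, "rx": 0, "ry": 0, "rz": 0, "gripper": 1}, {"tx": 0, "ty": 0, "tz": 0, "rx": 0, "ry": 0, "rz": 0, "gripper": 1}, {"tx": 0, "ty": 0, "tz": 0, "rx": 0, "ry": 0, "rz": 0, "gripper": 1}, {"tx": 0, "ty": 0, "tz": 0, "rx": 0, "ry": 0, "rz": 0, "gripper": 1}]' --grip_force 25

```text
time_s: 4.78
ee_pos: [620.0, -152.7, 89.0]
ee_rot: [180.0, -0.0, 90.1]
force: [0.0, 0.3, 0.3]
gripper_width: 44.3
gripper_force: 0.0
```

Emit:
send_rows --motion '[{"tx": 0, "ty": 0, "tz": 0, "rx": 0, "ry": 0, "rz": 0, "gripper": 1}, {"tx": 0, "ty": 0, "tz": 0, "rx": 0, "ry": 0, "rz": 0, "gripper": 1}, {"tx": 0, "ty": 0, "tz": 0, "rx": 0, "ry": 0, "rz": 0, "gripper": 1}, {"tx": 0, "ty": 0, "tz": 0, "rx": 0, "ry": 0, "rz": 0, "gripper": 1}, {"tx": 0, "ty": 0, "tz": 0, "rx": 0, "ry": 0, "rz": 0, "gripper": 1}]'

```text
time_s: 5.4
ee_pos: [620.1, -152.7, 88.9]
ee_rot: [180.0, -0.0, 90.1]
force: [1.4, -0.0, -0.5]
gripper_width: 23.2
gripper_force: 25.0
```

Emit:
send_rows --motion '[{"tx": 0, "ty": 0, "tz": -0.02, "rx": 0, "ry": 0, "rz": 0, "gripper": 1}, {"tx": 0, "ty": 0, "tz": -0.05, "rx": 0, "ry": 0, "rz": 0, "gripper": 1}, {"tx": 0, "ty": 0, "tz": -0.05, "rx": 0, "ry": 0, "rz": 0, "gripper": 1}, {"tx": 0, "ty": 0, "tz": -0.05, "rx": 0, "ry": 0, "rz": 0, "gripper": 1}, {"tx": 0, "ty": 0, "tz": -0.05, "rx": 0, "ry": 0, "rz": 0, "gripper": 1}, {"tx": 0.06, "ty": -0.006, "tz": 0, "rx": 0, "ry": 0, "rz": 0, "gripper": 1}, {"tx": 0.08, "ty": -0.01, "tz": 0, "rx": 0, "ry": 0, "rz": 0, "gripper": 1}, {"tx": 0.08, "ty": -0.01, "tz": 0, "rx": 0, "ry": 0, "rz": 0, "gripper": 1}, {"tx": 0.08, "ty": -0.01, "tz": 0, "rx": 0, "ry": 0, "rz": 0, "gripper": 1}, {"tx": 0.06, "ty": -0.01, "tz": 0, "rx": 0, "ry": 0, "rz": 0, "gripper": 1}, {"tx": 0.04, "ty": 0, "tz": 0, "rx": 0, "ry": 0, "rz": 0, "gripper": 1}, {"tx": 0, "ty": 0, "tz": 0, "rx": 0, "ry": 0, "rz": 0, "gripper": 1}]'

```text
time_s: 6.9
ee_pos: [596.7, 48.2, 199.2]
ee_rot: [180.0, 0.0, 90.2]
force: [0.3, -1.1, -1.8]
gripper_width: 22.9
gripper_force: 25.0
```

Run:
```python
from h import *
s=env.state();print(s["time_s"],s["ee_pos"],s["ee_rot"])
w=grab("wrist");t=grab("top");print(proj(w,(597,151.5,10)))
v=np.hstack([cv2.resize(w["frame"],(400,300)),cv2.resize(t["frame"][60:240,60:300],(400,300))]);save("w3.png",v)
g=w["frame"].astype(int);m=(np.ptp(g,axis=2)<25)&(g.max(2)>45)&(g.max(2)<130);m[225:]=0
cs,_=cv2.findContours(m.astype(np.uint8),0,2);c=max(cs,key=cv2.contourArea);q=cv2.boxPoints(cv2.minAreaRect(c))
print(q.round(),[onz(w,*p,10).round(1) for p in q],np.mean([onz(w,*p,10) for p in q],0))
```

```text
6.9 [596.73278573  48.1663047  199.18077786] [1.79983777e+02 1.05751383e-02 9.01887915e+01]
[278.40429963  89.81208565]
[[204. 175.]
 [356. 175.]
 [356. 224.]
 [204. 224.]] [array([518.8,  66.5,  10. ]), array([679.1,  67. ,  10. ]), array([682.5,  12.9,  10. ]), array([515.8,  12.5,  10. ])] [599.03444666  39.71853423  10.        ]
```

View pics/w3.png

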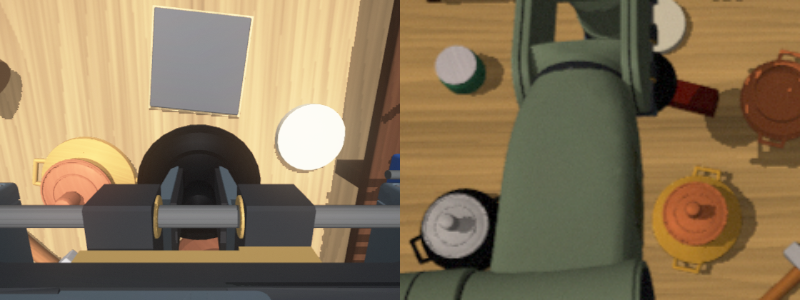

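The lid hangs level. The pad centre is at about (280,87) in the full frame, which gives roughly (598,153) mm.

Emit:
send_rows --motion '[{"tx": 0.07, "ty": 0.002, "tz": 0, "rx": 0, "ry": 0, "rz": 0, "gripper": 1}, {"tx": 0.07, "ty": 0, "tz": 0, "rx": 0, "ry": 0, "rz": 0, "gripper": 1}, {"tx": 0.07, "ty": 0, "tz": 0.02, "rx": 0, "ry": 0, "rz": 0, "gripper": 1}, {"tx": 0, "ty": 0, "tz": 0.06, "rx": 0, "ry": 0, "rz": 0, "gripper": 1}, {"tx": 0, "ty": 0, "tz": 0.06, "rx": 0, "ry": 0, "rz": 0, "gripper": 1}, {"tx": 0, "ty": 0, "tz": 0.06, "rx": 0, "ry": 0, "rz": 0, "gripper": 1}, {"tx": 0, "ty": 0, "tz": 0.06, "rx": 0, "ry": 0, "rz": 0, "gripper": 1}, {"tx": 0, "ty": 0, "tz": 0.04, "rx": 0, "ry": 0, "rz": 0, "gripper": 1}, {"tx": 0, "ty": 0, "tz": 0.016, "rx": 0, "ry": 0, "rz": 0, "gripper": 1}, {"tx": 0, "ty": 0, "tz": 0.004, "rx": 0, "ry": 0, "rz": 0, "gripper": 1}, {"tx": 0, "ty": 0, "tz": 0, "rx": 0, "ry": 0, "rz": 0, "gripper": 1}]'

```text
time_s: 8.38
ee_pos: [598.2, 152.2, 39.8]
ee_rot: [179.9, -0.0, 90.1]
force: [0.2, -0.4, -1.5]
gripper_width: 23.1
gripper_force: 25.0
```

Emit:
send_rows --motion '[{"tx": 0, "ty": 0, "tz": 0.003, "rx": 0, "ry": 0, "rz": 0, "gripper": 1}, {"tx": 0, "ty": 0, "tz": 0, "rx": 0, "ry": 0, "rz": 0, "gripper": 1}]'

```text
time_s: 8.62
ee_pos: [597.7, 152.4, 37.9]
ee_rot: [180.0, -0.0, 90.1]
force: [-0.4, 0.8, -1.2]
gripper_width: 23.0
gripper_force: 25.0
```

Emit:
send_rows --motion '[{"tx": 0, "ty": 0, "tz": 0.003, "rx": 0, "ry": 0, "rz": 0, "gripper": 1}, {"tx": 0, "ty": 0, "tz": 0, "rx": 0, "ry": 0, "rz": 0, "gripper": 1}]'

```text
time_s: 8.88
ee_pos: [597.4, 152.3, 35.9]
ee_rot: [-180.0, -0.0, 90.1]
force: [0.5, -0.6, -1.0]
gripper_width: 23.0
gripper_force: 25.0
```

Emit:
send_rows --motion '[{"tx": 0, "ty": 0, "tz": 0.003, "rx": 0, "ry": 0, "rz": 0, "gripper": 1}, {"tx": 0, "ty": 0, "tz": 0, "rx": 0, "ry": 0, "rz": 0, "gripper": 1}]'

```text
time_s: 9.12
ee_pos: [597.7, 152.4, 34.9]
ee_rot: [180.0, -0.0, 90.1]
force: [-0.6, -0.9, 0.9]
gripper_width: 23.1
gripper_force: 25.0
```

Emit:
send_rows --motion '[{"tx": 0, "ty": 0, "tz": 0.001, "rx": 0, "ry": 0, "rz": 0, "gripper": -0.2}, {"tx": 0, "ty": 0, "tz": 0, "rx": 0, "ry": 0, "rz": 0, "gripper": -0.2}, {"tx": 0, "ty": 0, "tz": 0, "rx": 0, "ry": 0, "rz": 0, "gripper": -0.2}, {"tx": 0, "ty": 0, "tz": 0, "rx": 0, "ry": 0, "rz": 0, "gripper": -0.2}, {"tx": 0, "ty": 0, "tz": 0, "rx": 0, "ry": 0, "rz": 0, "gripper": -0.2}, {"tx": 0, "ty": 0, "tz": -0.06, "rx": 0, "ry": 0, "rz": 0, "gripper": -0.2}, {"tx": 0, "ty": 0, "tz": -0.1, "rx": 0, "ry": 0, "rz": 0, "gripper": -0.2}, {"tx": 0, "ty": 0, "tz": -0.1, "rx": 0, "ry": 0, "rz": 0, "gripper": -0.2}, {"tx": 0, "ty": 0, "tz": -0.1, "rx": 0, "ry": 0, "rz": 0, "gripper": -0.2}, {"tx": -0.07, "ty": -0.08, "tz": 0, "rx": 0, "ry": 0, "rz": 0, "gripper": -0.2}, {"tx": -0.07, "ty": -0.08, "tz": 0, "rx": 0, "ry": 0, "rz": 0, "gripper": -0.2}]'

```text
time_s: 10.5
ee_pos: [517.0, 81.6, 214.5]
ee_rot: [179.9, 0.0, 90.1]
force: [-0.3, -0.7, 0.0]
gripper_width: 54.9
gripper_force: 0.0
```

Emit:
send_rows --motion '[{"tx": -0.07, "ty": -0.08, "tz": 0, "rx": 0, "ry": 0, "rz": 0, "gripper": -0.2}, {"tx": -0.06, "ty": -0.09, "tz": 0, "rx": 0, "ry": 0, "rz": 0, "gripper": -0.2}, {"tx": 0, "ty": 0, "tz": 0, "rx": 0, "ry": 0, "rz": 0, "gripper": -0.2}, {"tx": 0, "ty": 0, "tz": 0, "rx": 0, "ry": 0, "rz": 0, "gripper": -0.2}]'

```text
time_s: 11.0
ee_pos: [433.4, 17.2, 214.4]
ee_rot: [179.9, -0.0, 90.1]
force: [0.2, -0.9, 0.2]
gripper_width: 54.6
gripper_force: 0.0
```

Run:
```python
from h import *
s=env.state();print(s["time_s"],s["ee_pos"])
w=grab("wrist");t=grab("top")
v=np.hstack([cv2.resize(w["frame"],(400,300)),cv2.resize(t["frame"][60:240,60:300],(400,300))]);save("w4.png",v);save("w4full.png",w["frame"])
h=cv2.cvtColor(w["frame"],cv2.COLOR_RGB2HSV)
m=(h[...,0]<=11)&(h[...,1]>90);m[285:]=0
for e in ell(m): print("copper",np.round(e[0],1),np.round(e[1],1),onz(w,*e[0],65).round(1))
print(proj(w,(433,-20,65)))
```

```text
11.0 [433.41204911  17.19809843 214.4094732 ]
copper [276.  235.3] [94.6 99.7] [431.9 -17.6  65. ]
copper [465.4 209. ] [ 82.7 102.5] [614.4   9.1  65. ]
[277.15125607 237.5971145 ]
```

View pics/w4.png

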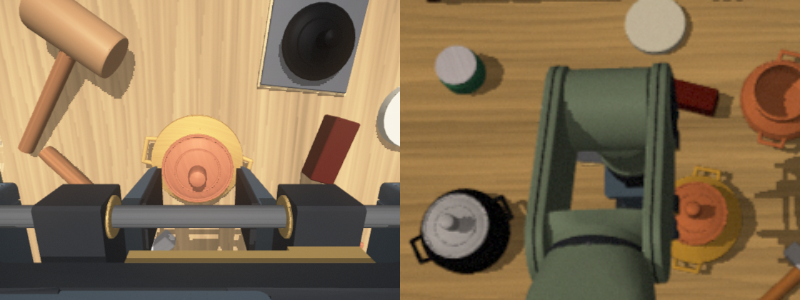

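The black lid lies flat on the pad at (318,40) in the half-scale view, and the copper lid is centred at about (276,235) in the full frame. I'll pick up the copper lid.

Emit:
send_rows --motion '[{"tx": -0.072, "ty": -0.003, "tz": 0, "rx": 0, "ry": 0, "rz": 0, "gripper": -0.2}, {"tx": 0, "ty": 0, "tz": 0.06, "rx": 0, "ry": 0, "rz": 0, "gripper": -0.2}, {"tx": 0, "ty": 0, "tz": 0.07, "rx": 0, "ry": 0, "rz": 0, "gripper": -0.2}, {"tx": 0, "ty": 0, "tz": 0.07, "rx": 0, "ry": 0, "rz": 0, "gripper": -0.2}, {"tx": 0, "ty": 0, "tz": 0.05, "rx": 0, "ry": 0, "rz": 0, "gripper": -0.2}, {"tx": 0, "ty": 0, "tz": 0.024, "rx": 0, "ry": 0, "rz": 0, "gripper": -0.2}, {"tx": 0, "ty": 0, "tz": 0, "rx": 0, "ry": 0, "rz": 0, "gripper": 1}, {"tx": 0, "ty": 0, "tz": 0, "rx": 0, "ry": 0, "rz": 0, "gripper": 1}, {"tx": 0, "ty": 0, "tz": 0, "rx": 0, "ry": 0, "rz": 0, "gripper": 1}, {"tx": 0, "ty": 0, "tz": 0, "rx": 0, "ry": 0, "rz": 0, "gripper": 1}, {"tx": 0, "ty": 0, "tz": 0, "rx": 0, "ry": 0, "rz": 0, "gripper": 1}, {"tx": 0, "ty": 0, "tz": 0, "rx": 0, "ry": 0, "rz": 0, "gripper": 1}]'

```text
time_s: 12.6
ee_pos: [431.9, -19.0, 77.7]
ee_rot: [179.9, -0.0, 90.1]
force: [-1.4, -0.2, 5.4]
gripper_width: 23.3
gripper_force: 25.0
```

Emit:
send_rows --motion '[{"tx": 0, "ty": 0, "tz": -0.02, "rx": 0, "ry": 0, "rz": 0, "gripper": 1}, {"tx": 0, "ty": 0, "tz": -0.05, "rx": 0, "ry": 0, "rz": 0, "gripper": 1}, {"tx": 0, "ty": 0, "tz": -0.07, "rx": 0, "ry": 0, "rz": 0, "gripper": 1}, {"tx": 0, "ty": 0, "tz": -0.07, "rx": 0, "ry": 0, "rz": 0, "gripper": 1}, {"tx": 0, "ty": 0, "tz": -0.04, "rx": 0, "ry": 0, "rz": 0, "gripper": 1}, {"tx": 0, "ty": 0, "tz": 0, "rx": 0, "ry": 0, "rz": 0, "gripper": 1}]'

```text
time_s: 13.35
ee_pos: [431.9, -19.0, 203.3]
ee_rot: [179.8, 0.0, 90.1]
force: [0.0, -0.6, -1.2]
gripper_width: 23.0
gripper_force: 25.0
```

Run:
```python
from h import *
print(env.state()["ee_pos"])
t=grab("top");s=grab("scene")
a=cv2.resize(t["frame"][75:165,245:335],(400,400),interpolation=cv2.INTER_CUBIC);b=cv2.resize(s["frame"][215:305,295:385],(400,400),interpolation=cv2.INTER_CUBIC)
save("pot.png",np.hstack([a,b]))
print(proj(t,(621,-155,74)),proj(s,(621,-155,74)))
```

```text
[431.86742957 -18.99960553 203.26673903]
[287.87655517 114.2141623 ] [340.87308586 254.88131203]
```

View pics/pot.png

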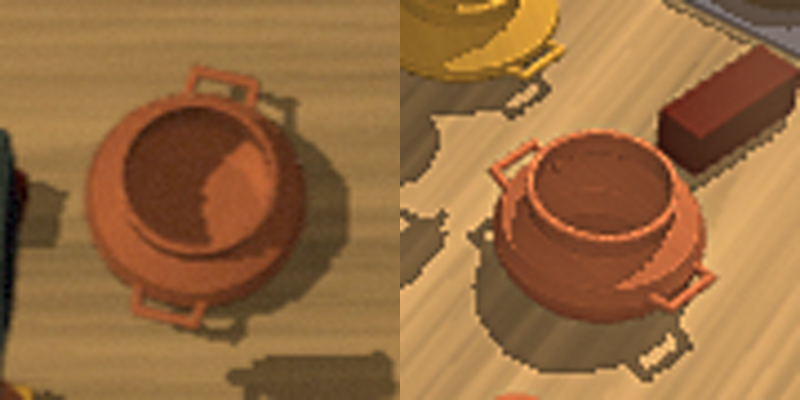

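The copper pot's mouth centre is at about (289.8,114.4) in top and (340.2,256.9) in scene. That gives a target TCP of about (619.5,−156).

Emit:
send_rows --motion '[{"tx": -0.04, "ty": 0.055, "tz": 0, "rx": 0, "ry": 0, "rz": 0, "gripper": 1}, {"tx": -0.055, "ty": 0.075, "tz": 0, "rx": 0, "ry": 0, "rz": 0, "gripper": 1}, {"tx": -0.055, "ty": 0.075, "tz": 0, "rx": 0, "ry": 0, "rz": 0, "gripper": 1}, {"tx": -0.055, "ty": 0.075, "tz": 0, "rx": 0, "ry": 0, "rz": 0, "gripper": 1}, {"tx": -0.055, "ty": 0.075, "tz": 0, "rx": 0, "ry": 0, "rz": 0, "gripper": 1}, {"tx": -0.014, "ty": 0.02, "tz": 0, "rx": 0, "ry": 0, "rz": 0, "gripper": 1}, {"tx": 0, "ty": 0, "tz": 0.04, "rx": 0, "ry": 0, "rz": 0, "gripper": 1}, {"tx": 0, "ty": 0, "tz": 0.06, "rx": 0, "ry": 0, "rz": 0, "gripper": 1}, {"tx": 0, "ty": 0, "tz": 0.06, "rx": 0, "ry": 0, "rz": 0, "gripper": 1}, {"tx": 0, "ty": 0, "tz": 0.04, "rx": 0, "ry": 0, "rz": 0, "gripper": 1}, {"tx": 0, "ty": 0, "tz": 0, "rx": 0, "ry": 0, "rz": 0, "gripper": 1}]'

```text
time_s: 14.82
ee_pos: [616.4, -154.6, 99.2]
ee_rot: [-179.6, -0.1, 90.1]
force: [-1.1, 0.2, -1.6]
gripper_width: 23.0
gripper_force: 25.0
```

Emit:
send_rows --motion '[{"tx": 0, "ty": 0, "tz": 0.01, "rx": 0, "ry": 0, "rz": 0, "gripper": 1}, {"tx": 0, "ty": 0, "tz": 0.01, "rx": 0, "ry": 0, "rz": 0, "gripper": 1}, {"tx": 0, "ty": 0, "tz": 0, "rx": 0, "ry": 0, "rz": 0, "gripper": 1}]'

```text
time_s: 15.2
ee_pos: [618.8, -155.6, 92.0]
ee_rot: [-180.0, -0.0, 90.1]
force: [-0.5, -0.5, -0.3]
gripper_width: 22.9
gripper_force: 25.0
```

Emit:
send_rows --motion '[{"tx": 0, "ty": 0, "tz": 0.003, "rx": 0, "ry": 0, "rz": 0, "gripper": 1}, {"tx": 0, "ty": 0, "tz": 0, "rx": 0, "ry": 0, "rz": 0, "gripper": 1}]'

```text
time_s: 15.45
ee_pos: [619.0, -155.7, 90.6]
ee_rot: [180.0, -0.0, 90.1]
force: [-1.2, 0.8, -1.4]
gripper_width: 23.0
gripper_force: 25.0
```

Emit:
send_rows --motion '[{"tx": 0, "ty": 0, "tz": 0.002, "rx": 0, "ry": 0, "rz": 0, "gripper": 1}, {"tx": 0, "ty": 0, "tz": 0, "rx": 0, "ry": 0, "rz": 0, "gripper": 1}]'

```text
time_s: 15.7
ee_pos: [619.1, -155.7, 89.8]
ee_rot: [180.0, 0.0, 90.1]
force: [-1.0, -0.4, 1.2]
gripper_width: 23.3
gripper_force: 25.0
```

Emit:
send_rows --motion '[{"tx": 0, "ty": 0, "tz": 0.001, "rx": 0, "ry": 0, "rz": 0, "gripper": -0.2}, {"tx": 0, "ty": 0, "tz": 0, "rx": 0, "ry": 0, "rz": 0, "gripper": -0.2}, {"tx": 0, "ty": 0, "tz": 0, "rx": 0, "ry": 0, "rz": 0, "gripper": -0.2}, {"tx": 0, "ty": 0, "tz": 0, "rx": 0, "ry": 0, "rz": 0, "gripper": -0.2}, {"tx": 0, "ty": 0, "tz": 0, "rx": 0, "ry": 0, "rz": 0, "gripper": -0.2}, {"tx": 0, "ty": 0, "tz": -0.05, "rx": 0, "ry": 0, "rz": 0, "gripper": -0.2}, {"tx": 0, "ty": 0, "tz": -0.1, "rx": 0, "ry": 0, "rz": 0, "gripper": -0.2}, {"tx": 0, "ty": 0, "tz": -0.1, "rx": 0, "ry": 0, "rz": 0, "gripper": -0.2}, {"tx": -0.06, "ty": -0.07, "tz": 0, "rx": 0, "ry": 0, "rz": 0, "gripper": -0.2}, {"tx": -0.08, "ty": -0.09, "tz": 0, "rx": 0, "ry": 0, "rz": 0, "gripper": -0.2}, {"tx": -0.08, "ty": -0.09, "tz": 0, "rx": 0, "ry": 0, "rz": 0, "gripper": -0.2}, {"tx": -0.074, "ty": -0.1, "tz": 0, "rx": 0, "ry": 0, "rz": 0, "gripper": -0.2}]'

```text
time_s: 17.2
ee_pos: [442.8, -304.1, 214.0]
ee_rot: [180.0, 0.0, 90.1]
force: [0.1, -1.5, -0.2]
gripper_width: 55.0
gripper_force: 0.0
```

Emit:
send_rows --motion '[{"tx": 0, "ty": 0, "tz": 0, "rx": 0, "ry": 0, "rz": 0, "gripper": -0.2}, {"tx": 0, "ty": 0, "tz": 0, "rx": 0, "ry": 0, "rz": 0, "gripper": -0.2}]'

```text
time_s: 17.45
ee_pos: [444.5, -302.9, 214.1]
ee_rot: [179.9, -0.0, 90.0]
force: [0.4, -0.1, 0.1]
gripper_width: 54.3
gripper_force: 0.0
```

Run:
```python
from h import *
s=env.state();print(s["time_s"],s["ee_pos"])
w=grab("wrist");t=grab("top");sc=grab("scene")
a=cv2.resize(t["frame"][70:230,180:420],(400,267));b=cv2.resize(sc["frame"][170:310,220:430],(400,267))
save("w5.png",np.vstack([np.hstack([cv2.resize(w["frame"],(400,300)),np.zeros((300,400,3),np.uint8)]),np.hstack([a,b])]))
h=cv2.cvtColor(w["frame"],cv2.COLOR_RGB2HSV)
m=(h[...,0]>17)&(h[...,0]<30)&(h[...,1]>150);m[285:]=0;m[:,:190]=0;m[:,380:]=0
for e in ell(m): print("brass",np.round(e[0],1),np.round(e[1],1),onz(w,*e[0],77).round(1))
print(proj(w,(444.5,-340.5,77)))
```

```text
17.45 [ 444.51944105 -302.89306616  214.12308074]
[277.67408572 242.25481747]
```

View pics/w5.png

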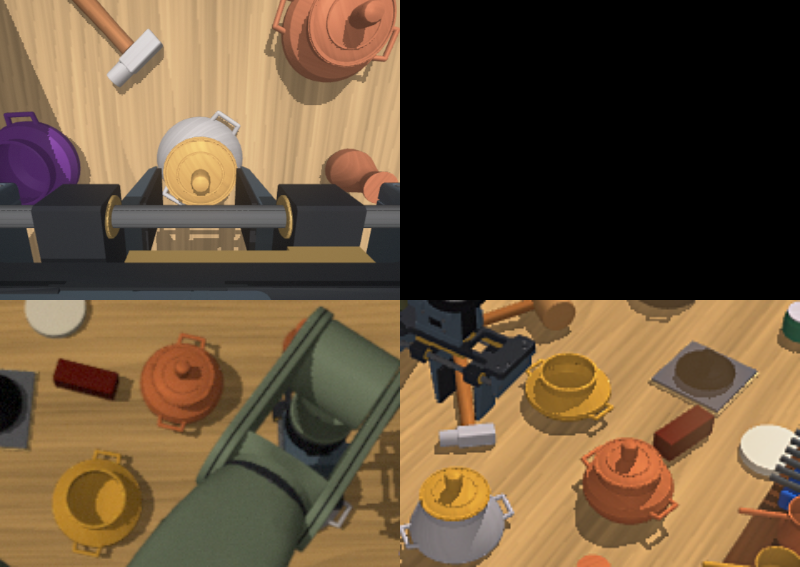

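Copper lid seated on the copper pot, black lid still on the pad. The brass lid is at wrist (281,240), about (446,−339) mm. I'll pick up the brass lid.

Emit:
send_rows --motion '[{"tx": -0.073, "ty": 0.003, "tz": 0, "rx": 0, "ry": 0, "rz": 0, "gripper": -0.2}, {"tx": 0, "ty": 0, "tz": 0.05, "rx": 0, "ry": 0, "rz": 0, "gripper": -0.2}, {"tx": 0, "ty": 0, "tz": 0.07, "rx": 0, "ry": 0, "rz": 0, "gripper": -0.2}, {"tx": 0, "ty": 0, "tz": 0.06, "rx": 0, "ry": 0, "rz": 0, "gripper": -0.2}, {"tx": 0, "ty": 0, "tz": 0.045, "rx": 0, "ry": 0, "rz": 0, "gripper": -0.2}, {"tx": 0, "ty": 0, "tz": 0.023, "rx": 0, "ry": 0, "rz": 0, "gripper": -0.2}, {"tx": 0, "ty": 0, "tz": 0, "rx": 0, "ry": 0, "rz": 0, "gripper": 1}, {"tx": 0, "ty": 0, "tz": 0, "rx": 0, "ry": 0, "rz": 0, "gripper": 1}, {"tx": 0, "ty": 0, "tz": 0, "rx": 0, "ry": 0, "rz": 0, "gripper": 1}, {"tx": 0, "ty": 0, "tz": 0, "rx": 0, "ry": 0, "rz": 0, "gripper": 1}, {"tx": 0, "ty": 0, "tz": 0, "rx": 0, "ry": 0, "rz": 0, "gripper": 1}, {"tx": 0, "ty": 0, "tz": 0, "rx": 0, "ry": 0, "rz": 0, "gripper": 1}]'

```text
time_s: 19.1
ee_pos: [446.3, -339.7, 90.8]
ee_rot: [179.9, 0.1, 90.1]
force: [1.0, 1.1, 5.1]
gripper_width: 23.4
gripper_force: 25.0
```

Emit:
send_rows --motion '[{"tx": 0, "ty": 0, "tz": 0, "rx": 0, "ry": 0, "rz": 0, "gripper": 1}]'

```text
time_s: 19.23
ee_pos: [446.3, -339.8, 90.8]
ee_rot: [179.9, 0.1, 90.1]
force: [0.5, 1.0, 5.6]
gripper_width: 23.0
gripper_force: 25.0
```

Run:
```python
from h import *
t=grab("top");s=grab("scene")
a=cv2.resize(t["frame"][145:235,195:285],(400,400),interpolation=cv2.INTER_CUBIC);b=cv2.resize(s["frame"][165:255,265:355],(400,400),interpolation=cv2.INTER_CUBIC)
save("pot2.png",np.hstack([a,b]))
```

```text
(no output)
```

View pics/pot2.png

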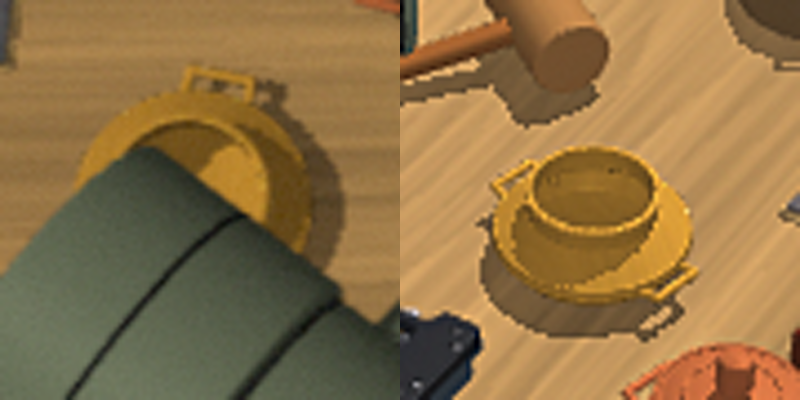

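Top is half hidden by the arm, so I'll use the earlier top mouth centre (239.4,188.8) with the scene mouth centre (308.5,207.8).

Run:
```python
from h import *
t=grab("top");s=grab("scene")
r=[ray(t,239.4,188.8),ray(s,308.5,207.8)];print(cross(r),onz(t,239.4,188.8,62),onz(s,308.5,207.8,62))
r=[ray(t,289.8,114.4),ray(s,340.2,256.9)];print(cross(r),onz(t,289.8,114.4,74),onz(s,340.2,256.9,74))
```

```text
[431.83097177 -25.74226035  60.01358041] [429.21126802 -27.79643086  62.        ] [434.76632587 -25.27979106  62.        ]
[ 621.73266522 -159.93728728   70.6963735 ] [ 620.39804838 -159.95795151   74.        ] [ 623.22455724 -162.63841734   74.        ]
```

Emit:
send_rows --motion '[{"tx": 0, "ty": 0, "tz": -0.02, "rx": 0, "ry": 0, "rz": 0, "gripper": 1}, {"tx": 0, "ty": 0, "tz": -0.05, "rx": 0, "ry": 0, "rz": 0, "gripper": 1}, {"tx": 0, "ty": 0, "tz": -0.07, "rx": 0, "ry": 0, "rz": 0, "gripper": 1}, {"tx": 0, "ty": 0, "tz": -0.08, "rx": 0, "ry": 0, "rz": 0, "gripper": 1}, {"tx": 0, "ty": 0, "tz": 0, "rx": 0, "ry": 0, "rz": 0, "gripper": 1}]'

```text
time_s: 20.05
ee_pos: [446.9, -340.5, 202.9]
ee_rot: [179.7, 0.2, 90.1]
force: [0.1, -0.7, -1.5]
gripper_width: 23.6
gripper_force: 25.0
```

Emit:
send_rows --motion '[{"tx": 0.05, "ty": -0.004, "tz": 0, "rx": 0, "ry": 0, "rz": 0, "gripper": 1}, {"tx": 0.08, "ty": -0.004, "tz": 0, "rx": 0, "ry": 0, "rz": 0, "gripper": 1}, {"tx": 0.09, "ty": -0.004, "tz": 0, "rx": 0, "ry": 0, "rz": 0, "gripper": 1}, {"tx": 0.09, "ty": -0.004, "tz": 0, "rx": 0, "ry": 0, "rz": 0, "gripper": 1}, {"tx": 0.09, "ty": -0.004, "tz": 0, "rx": 0, "ry": 0, "rz": 0, "gripper": 1}, {"tx": 0.09, "ty": -0.004, "tz": 0, "rx": 0, "ry": 0, "rz": 0, "gripper": 1}, {"tx": 0.08, "ty": -0.004, "tz": 0, "rx": 0, "ry": 0, "rz": 0, "gripper": 1}, {"tx": 0.05, "ty": -0.004, "tz": 0, "rx": 0, "ry": 0, "rz": 0, "gripper": 1}, {"tx": 0.017, "ty": 0, "tz": 0, "rx": 0, "ry": 0, "rz": 0, "gripper": 1}, {"tx": 0, "ty": 0, "tz": 0.05, "rx": 0, "ry": 0, "rz": 0, "gripper": 1}, {"tx": 0, "ty": 0, "tz": 0.06, "rx": 0, "ry": 0, "rz": 0, "gripper": 1}, {"tx": 0, "ty": 0, "tz": 0.06, "rx": 0, "ry": 0, "rz": 0, "gripper": 1}]'

```text
time_s: 21.55
ee_pos: [428.3, -21.1, 113.4]
ee_rot: [-179.9, 0.0, 90.1]
force: [-0.0, -0.0, -2.2]
gripper_width: 23.1
gripper_force: 25.0
```

Emit:
send_rows --motion '[{"tx": 0, "ty": 0, "tz": 0.04, "rx": 0, "ry": 0, "rz": 0, "gripper": 1}, {"tx": 0, "ty": 0, "tz": 0.015, "rx": 0, "ry": 0, "rz": 0, "gripper": 1}, {"tx": 0, "ty": 0, "tz": 0.01, "rx": 0, "ry": 0, "rz": 0, "gripper": 1}, {"tx": 0, "ty": 0, "tz": 0.005, "rx": 0, "ry": 0, "rz": 0, "gripper": 1}, {"tx": 0, "ty": 0, "tz": 0, "rx": 0, "ry": 0, "rz": 0, "gripper": 1}, {"tx": 0, "ty": 0, "tz": 0, "rx": 0, "ry": 0, "rz": 0, "gripper": 1}]'

```text
time_s: 22.3
ee_pos: [429.6, -20.9, 80.4]
ee_rot: [179.9, -0.0, 90.1]
force: [0.5, -0.1, -1.7]
gripper_width: 23.4
gripper_force: 25.0
```

Emit:
send_rows --motion '[{"tx": 0, "ty": 0, "tz": 0.003, "rx": 0, "ry": 0, "rz": 0, "gripper": 1}, {"tx": 0, "ty": 0, "tz": 0, "rx": 0, "ry": 0, "rz": 0, "gripper": 1}]'

```text
time_s: 22.55
ee_pos: [429.6, -20.9, 78.8]
ee_rot: [179.9, -0.0, 90.1]
force: [0.4, -0.8, 1.7]
gripper_width: 23.2
gripper_force: 25.0
```

Emit:
send_rows --motion '[{"tx": 0, "ty": 0, "tz": 0.002, "rx": 0, "ry": 0, "rz": 0, "gripper": 1}, {"tx": 0, "ty": 0, "tz": 0, "rx": 0, "ry": 0, "rz": 0, "gripper": 1}]'

```text
time_s: 22.8
ee_pos: [429.6, -20.9, 78.7]
ee_rot: [179.9, -0.0, 90.1]
force: [-3.4, 1.3, 11.6]
gripper_width: 23.2
gripper_force: 25.0
```

Emit:
send_rows --motion '[{"tx": 0, "ty": 0, "tz": -0.001, "rx": 0, "ry": 0, "rz": 0, "gripper": -0.2}, {"tx": 0, "ty": 0, "tz": 0, "rx": 0, "ry": 0, "rz": 0, "gripper": -0.2}, {"tx": 0, "ty": 0, "tz": 0, "rx": 0, "ry": 0, "rz": 0, "gripper": -0.2}, {"tx": 0, "ty": 0, "tz": 0, "rx": 0, "ry": 0, "rz": 0, "gripper": -0.2}, {"tx": 0, "ty": 0, "tz": 0, "rx": 0, "ry": 0, "rz": 0, "gripper": -0.2}, {"tx": 0, "ty": 0, "tz": -0.05, "rx": 0, "ry": 0, "rz": 0, "gripper": -0.2}, {"tx": 0, "ty": 0, "tz": -0.1, "rx": 0, "ry": 0, "rz": 0, "gripper": -0.2}, {"tx": 0, "ty": 0, "tz": -0.1, "rx": 0, "ry": 0, "rz": 0, "gripper": -0.2}, {"tx": 0.07, "ty": -0.002, "tz": -0.02, "rx": 0, "ry": 0, "rz": 0, "gripper": -0.2}, {"tx": 0.09, "ty": -0.002, "tz": 0, "rx": 0, "ry": 0, "rz": 0, "gripper": -0.2}, {"tx": 0.09, "ty": -0.002, "tz": 0, "rx": 0, "ry": 0, "rz": 0, "gripper": -0.2}, {"tx": 0.09, "ty": -0.002, "tz": 0, "rx": 0, "ry": 0, "rz": 0, "gripper": -0.2}]'

```text
time_s: 24.3
ee_pos: [424.8, 150.4, 213.0]
ee_rot: [180.0, -0.0, 90.1]
force: [-0.3, 0.2, 0.0]
gripper_width: 54.6
gripper_force: 0.0
```

Emit:
send_rows --motion '[{"tx": 0.09, "ty": -0.002, "tz": 0, "rx": 0, "ry": 0, "rz": 0, "gripper": -0.2}, {"tx": 0.09, "ty": -0.002, "tz": 0, "rx": 0, "ry": 0, "rz": 0, "gripper": -0.2}, {"tx": 0.09, "ty": -0.002, "tz": 0, "rx": 0, "ry": 0, "rz": 0, "gripper": -0.2}, {"tx": 0.09, "ty": -0.002, "tz": 0, "rx": 0, "ry": 0, "rz": 0, "gripper": -0.2}, {"tx": 0.08, "ty": -0.002, "tz": 0, "rx": 0, "ry": 0, "rz": 0, "gripper": -0.2}, {"tx": 0.03, "ty": -0.004, "tz": 0, "rx": 0, "ry": 0, "rz": 0, "gripper": -0.2}, {"tx": 0, "ty": 0, "tz": 0, "rx": 0, "ry": 0, "rz": 0, "gripper": -0.2}, {"tx": 0, "ty": 0, "tz": 0, "rx": 0, "ry": 0, "rz": 0, "gripper": -0.2}]'

```text
time_s: 25.3
ee_pos: [417.6, 382.7, 213.0]
ee_rot: [-180.0, 0.1, 90.0]
force: [0.5, -0.9, -0.8]
gripper_width: 54.8
gripper_force: 0.0
```

Run:
```python
from h import *
s=env.state();print(s["time_s"],s["ee_pos"])
w=grab("wrist");t=grab("top");sc=grab("scene")
def c(f,u,v,r=45): return cv2.resize(f["frame"][v-r:v+r,u-r:u+r],(266,266),interpolation=cv2.INTER_CUBIC)
ti=(364,187);si=(248,275)
row=np.hstack([c(t,*ti),c(sc,*si),c(sc,308,212)])
save("w6.png",np.vstack([np.hstack([cv2.resize(w["frame"],(400,300)),np.zeros((300,398,3),np.uint8)]),row]))
print(proj(w,(418.5,346.5,65)))
```

```text
25.3 [417.63227608 382.73279921 212.96731306]
[278.77778499 236.95604812]
```

View pics/w6.png

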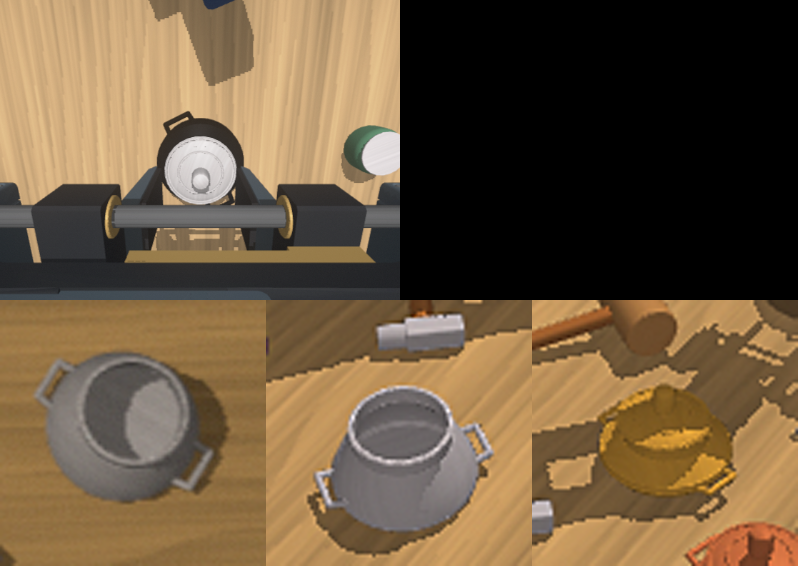

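The brass lid is on the brass pot. The tinned lid is at wrist (281,238), about (420,345.5) mm. The tinned pot's mouth is at top (364.3,178.9) and scene (248.5,272.3), the same place as the brass lid was, so its target TCP is (445.5,−340.5).

Emit:
send_rows --motion '[{"tx": -0.074, "ty": 0.005, "tz": 0, "rx": 0, "ry": 0, "rz": 0, "gripper": -0.2}, {"tx": 0, "ty": 0, "tz": 0.06, "rx": 0, "ry": 0, "rz": 0, "gripper": -0.2}, {"tx": 0, "ty": 0, "tz": 0.07, "rx": 0, "ry": 0, "rz": 0, "gripper": -0.2}, {"tx": 0, "ty": 0, "tz": 0.07, "rx": 0, "ry": 0, "rz": 0, "gripper": -0.2}, {"tx": 0, "ty": 0, "tz": 0.05, "rx": 0, "ry": 0, "rz": 0, "gripper": -0.2}, {"tx": 0, "ty": 0, "tz": 0.02, "rx": 0, "ry": 0, "rz": 0, "gripper": -0.2}, {"tx": 0, "ty": 0, "tz": 0, "rx": 0, "ry": 0, "rz": 0, "gripper": 1}, {"tx": 0, "ty": 0, "tz": 0, "rx": 0, "ry": 0, "rz": 0, "gripper": 1}, {"tx": 0, "ty": 0, "tz": 0, "rx": 0, "ry": 0, "rz": 0, "gripper": 1}, {"tx": 0, "ty": 0, "tz": 0, "rx": 0, "ry": 0, "rz": 0, "gripper": 1}, {"tx": 0, "ty": 0, "tz": 0, "rx": 0, "ry": 0, "rz": 0, "gripper": 1}, {"tx": 0, "ty": 0, "tz": 0, "rx": 0, "ry": 0, "rz": 0, "gripper": 1}]'

```text
time_s: 26.95
ee_pos: [420.5, 347.4, 78.9]
ee_rot: [179.9, -0.1, 90.1]
force: [-0.8, -0.9, 6.1]
gripper_width: 23.1
gripper_force: 25.0
```

Emit:
send_rows --motion '[{"tx": 0, "ty": 0, "tz": 0, "rx": 0, "ry": 0, "rz": 0, "gripper": 1}, {"tx": 0, "ty": 0, "tz": -0.02, "rx": 0, "ry": 0, "rz": 0, "gripper": 1}, {"tx": 0, "ty": 0, "tz": -0.05, "rx": 0, "ry": 0, "rz": 0, "gripper": 1}, {"tx": 0, "ty": 0, "tz": -0.08, "rx": 0, "ry": 0, "rz": 0, "gripper": 1}, {"tx": 0, "ty": 0, "tz": -0.08, "rx": 0, "ry": 0, "rz": 0, "gripper": 1}, {"tx": -0.04, "ty": 0, "tz": -0.02, "rx": 0, "ry": 0, "rz": 0, "gripper": 1}, {"tx": -0.08, "ty": 0.004, "tz": 0, "rx": 0, "ry": 0, "rz": 0, "gripper": 1}, {"tx": -0.09, "ty": 0.004, "tz": 0, "rx": 0, "ry": 0, "rz": 0, "gripper": 1}, {"tx": -0.09, "ty": 0.004, "tz": 0, "rx": 0, "ry": 0, "rz": 0, "gripper": 1}, {"tx": -0.09, "ty": 0.004, "tz": 0, "rx": 0, "ry": 0, "rz": 0, "gripper": 1}, {"tx": -0.09, "ty": 0.004, "tz": 0, "rx": 0, "ry": 0, "rz": 0, "gripper": 1}]'

```text
time_s: 28.32
ee_pos: [428.9, 104.5, 201.6]
ee_rot: [-179.8, 0.1, 90.1]
force: [0.8, -0.2, -0.8]
gripper_width: 23.3
gripper_force: 25.0
```

Emit:
send_rows --motion '[{"tx": -0.09, "ty": 0.003, "tz": 0, "rx": 0, "ry": 0, "rz": 0, "gripper": 1}, {"tx": -0.09, "ty": 0.003, "tz": 0, "rx": 0, "ry": 0, "rz": 0, "gripper": 1}, {"tx": -0.09, "ty": 0.003, "tz": 0, "rx": 0, "ry": 0, "rz": 0, "gripper": 1}, {"tx": -0.09, "ty": 0.003, "tz": 0, "rx": 0, "ry": 0, "rz": 0, "gripper": 1}, {"tx": -0.09, "ty": 0.003, "tz": 0, "rx": 0, "ry": 0, "rz": 0, "gripper": 1}, {"tx": -0.09, "ty": 0.003, "tz": 0, "rx": 0, "ry": 0, "rz": 0, "gripper": 1}, {"tx": -0.09, "ty": 0.003, "tz": 0, "rx": 0, "ry": 0, "rz": 0, "gripper": 1}, {"tx": -0.09, "ty": 0.003, "tz": 0, "rx": 0, "ry": 0, "rz": 0, "gripper": 1}, {"tx": -0.09, "ty": 0.003, "tz": 0, "rx": 0, "ry": 0, "rz": 0, "gripper": 1}, {"tx": -0.06, "ty": 0.003, "tz": 0, "rx": 0, "ry": 0, "rz": 0, "gripper": 1}, {"tx": -0.02, "ty": 0, "tz": 0, "rx": 0, "ry": 0, "rz": 0, "gripper": 1}, {"tx": 0, "ty": 0, "tz": 0, "rx": 0, "ry": 0, "rz": 0, "gripper": 1}]'

```text
time_s: 29.82
ee_pos: [445.1, -337.5, 201.9]
ee_rot: [-179.9, -0.1, 90.0]
force: [-1.0, 0.1, -0.7]
gripper_width: 23.3
gripper_force: 25.0
```

Emit:
send_rows --motion '[{"tx": 0, "ty": 0, "tz": 0, "rx": 0, "ry": 0, "rz": 0, "gripper": 1}]'

```text
time_s: 29.95
ee_pos: [445.8, -336.6, 202.7]
ee_rot: [-180.0, -0.1, 90.1]
force: [0.9, -0.2, -1.3]
gripper_width: 23.0
gripper_force: 25.0
```

Emit:
send_rows --motion '[{"tx": -0.005, "ty": 0, "tz": 0.03, "rx": 0, "ry": 0, "rz": 0, "gripper": 1}, {"tx": 0, "ty": 0, "tz": 0.05, "rx": 0, "ry": 0, "rz": 0, "gripper": 1}, {"tx": 0, "ty": 0, "tz": 0.06, "rx": 0, "ry": 0, "rz": 0, "gripper": 1}, {"tx": 0, "ty": 0, "tz": 0.04, "rx": 0, "ry": 0, "rz": 0, "gripper": 1}, {"tx": 0, "ty": 0, "tz": 0.02, "rx": 0, "ry": 0, "rz": 0, "gripper": 1}, {"tx": 0, "ty": 0, "tz": 0.01, "rx": 0, "ry": 0, "rz": 0, "gripper": 1}, {"tx": 0, "ty": 0, "tz": 0.007, "rx": 0, "ry": 0, "rz": 0, "gripper": 1}, {"tx": 0, "ty": 0, "tz": 0, "rx": 0, "ry": 0, "rz": 0, "gripper": 1}, {"tx": 0, "ty": 0, "tz": 0.003, "rx": 0, "ry": 0, "rz": 0, "gripper": 1}, {"tx": 0, "ty": 0, "tz": 0, "rx": 0, "ry": 0, "rz": 0, "gripper": 1}]'

```text
time_s: 31.2
ee_pos: [446.3, -340.5, 93.1]
ee_rot: [180.0, 0.0, 90.1]
force: [0.5, -0.6, -1.0]
gripper_width: 23.2
gripper_force: 25.0
```

Emit:
send_rows --motion '[{"tx": 0, "ty": 0, "tz": 0.002, "rx": 0, "ry": 0, "rz": 0, "gripper": 1}, {"tx": 0, "ty": 0, "tz": 0, "rx": 0, "ry": 0, "rz": 0, "gripper": 1}]'

```text
time_s: 31.45
ee_pos: [446.2, -340.4, 91.9]
ee_rot: [180.0, -0.0, 90.1]
force: [-0.5, -0.2, -1.6]
gripper_width: 23.0
gripper_force: 25.0
```

Emit:
send_rows --motion '[{"tx": 0, "ty": 0, "tz": 0.002, "rx": 0, "ry": 0, "rz": 0, "gripper": 1}, {"tx": 0, "ty": 0, "tz": 0, "rx": 0, "ry": 0, "rz": 0, "gripper": 1}]'

```text
time_s: 31.7
ee_pos: [446.3, -340.5, 91.0]
ee_rot: [180.0, 0.0, 90.1]
force: [0.1, 0.5, -1.3]
gripper_width: 23.3
gripper_force: 25.0
```

Emit:
send_rows --motion '[{"tx": 0, "ty": 0, "tz": 0.001, "rx": 0, "ry": 0, "rz": 0, "gripper": 1}, {"tx": 0, "ty": 0, "tz": 0, "rx": 0, "ry": 0, "rz": 0, "gripper": 1}]'

```text
time_s: 31.95
ee_pos: [446.3, -340.5, 90.9]
ee_rot: [180.0, 0.0, 90.1]
force: [-1.0, 1.2, 3.9]
gripper_width: 23.4
gripper_force: 25.0
```

Emit:
send_rows --motion '[{"tx": 0, "ty": 0, "tz": 0, "rx": 0, "ry": 0, "rz": 0, "gripper": -0.2}, {"tx": 0, "ty": 0, "tz": 0, "rx": 0, "ry": 0, "rz": 0, "gripper": -0.2}, {"tx": 0, "ty": 0, "tz": 0, "rx": 0, "ry": 0, "rz": 0, "gripper": -0.2}, {"tx": 0, "ty": 0, "tz": 0, "rx": 0, "ry": 0, "rz": 0, "gripper": -0.2}, {"tx": 0, "ty": 0, "tz": 0, "rx": 0, "ry": 0, "rz": 0, "gripper": -0.2}, {"tx": 0, "ty": 0, "tz": -0.05, "rx": 0, "ry": 0, "rz": 0, "gripper": -0.2}, {"tx": 0, "ty": 0, "tz": -0.1, "rx": 0, "ry": 0, "rz": 0, "gripper": -0.2}, {"tx": 0, "ty": 0, "tz": -0.1, "rx": 0, "ry": 0, "rz": 0, "gripper": -0.2}, {"tx": 0.05, "ty": 0.015, "tz": 0, "rx": 0, "ry": 0, "rz": 0, "gripper": -0.2}, {"tx": 0.08, "ty": 0.025, "tz": 0, "rx": 0, "ry": 0, "rz": 0, "gripper": -0.2}, {"tx": 0.08, "ty": 0.025, "tz": 0, "rx": 0, "ry": 0, "rz": 0, "gripper": -0.2}, {"tx": 0.08, "ty": 0.025, "tz": 0, "rx": 0, "ry": 0, "rz": 0, "gripper": -0.2}]'

```text
time_s: 33.45
ee_pos: [491.2, -194.1, 215.5]
ee_rot: [180.0, -0.0, 90.1]
force: [0.4, -0.6, -0.3]
gripper_width: 55.0
gripper_force: 0.0
```

Emit:
send_rows --motion '[{"tx": 0.08, "ty": 0.025, "tz": 0, "rx": 0, "ry": 0, "rz": 0, "gripper": -0.2}, {"tx": 0.08, "ty": 0.025, "tz": 0, "rx": 0, "ry": 0, "rz": 0, "gripper": -0.2}, {"tx": 0.08, "ty": 0.025, "tz": 0, "rx": 0, "ry": 0, "rz": 0, "gripper": -0.2}, {"tx": 0.08, "ty": 0.025, "tz": 0, "rx": 0, "ry": 0, "rz": 0, "gripper": -0.2}, {"tx": 0.08, "ty": 0.025, "tz": 0, "rx": 0, "ry": 0, "rz": 0, "gripper": -0.2}, {"tx": 0.08, "ty": 0.025, "tz": 0, "rx": 0, "ry": 0, "rz": 0, "gripper": -0.2}, {"tx": 0.08, "ty": 0.025, "tz": 0, "rx": 0, "ry": 0, "rz": 0, "gripper": -0.2}, {"tx": 0.08, "ty": 0.025, "tz": 0, "rx": 0, "ry": 0, "rz": 0, "gripper": -0.2}, {"tx": 0.05, "ty": 0.013, "tz": 0, "rx": 0, "ry": 0, "rz": 0, "gripper": -0.2}, {"tx": 0, "ty": 0, "tz": 0, "rx": 0, "ry": 0, "rz": 0, "gripper": -0.2}, {"tx": 0, "ty": 0, "tz": 0, "rx": 0, "ry": 0, "rz": 0, "gripper": -0.2}]'

```text
time_s: 34.83
ee_pos: [596.7, 149.1, 215.3]
ee_rot: [-180.0, 0.0, 90.1]
force: [0.4, -1.1, 0.8]
gripper_width: 54.5
gripper_force: 0.0
```

Run:
```python
from h import *
s=env.state();print(s["time_s"],s["ee_pos"])
w=grab("wrist");t=grab("top");sc=grab("scene")
def c(f,u,v,r=45): return cv2.resize(f["frame"][v-r:v+r,u-r:u+r],(200,200),interpolation=cv2.INTER_CUBIC)
row=np.hstack([c(t,97,197),c(sc,360,155),c(sc,248,275),c(t,364,187)])
row=np.clip(row.astype(float)**.75*3.6,0,255).astype(np.uint8)
save("w7.png",np.vstack([np.hstack([cv2.resize(w["frame"],(500,375)),np.zeros((375,300,3),np.uint8)]),row]))
print(proj(w,(597.7,152.4,22)))
```

```text
34.825 [596.69682254 149.11033852 215.31635532]
[278.93909667 188.4075291 ]
```

View pics/w7.png

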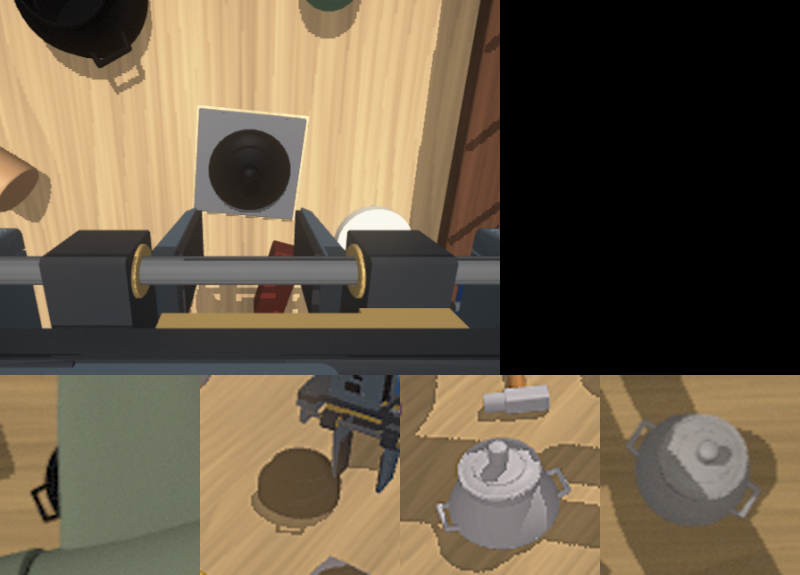

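The tinned lid is seated. The black lid is at wrist (280,190), where it was left. I'll pick it up.

Emit:
send_rows --motion '[{"tx": 0.004, "ty": 0.003, "tz": 0.05, "rx": 0, "ry": 0, "rz": 0, "gripper": -0.2}, {"tx": 0, "ty": 0, "tz": 0.08, "rx": 0, "ry": 0, "rz": 0, "gripper": -0.2}, {"tx": 0, "ty": 0, "tz": 0.08, "rx": 0, "ry": 0, "rz": 0, "gripper": -0.2}, {"tx": 0, "ty": 0, "tz": 0.08, "rx": 0, "ry": 0, "rz": 0, "gripper": -0.2}, {"tx": 0, "ty": 0, "tz": 0.05, "rx": 0, "ry": 0, "rz": 0, "gripper": -0.2}, {"tx": 0, "ty": 0, "tz": 0.018, "rx": 0, "ry": 0, "rz": 0, "gripper": -0.2}, {"tx": 0, "ty": 0, "tz": 0, "rx": 0, "ry": 0, "rz": 0, "gripper": 1}, {"tx": 0, "ty": 0, "tz": 0, "rx": 0, "ry": 0, "rz": 0, "gripper": 1}, {"tx": 0, "ty": 0, "tz": 0, "rx": 0, "ry": 0, "rz": 0, "gripper": 1}, {"tx": 0, "ty": 0, "tz": 0, "rx": 0, "ry": 0, "rz": 0, "gripper": 1}, {"tx": 0, "ty": 0, "tz": 0, "rx": 0, "ry": 0, "rz": 0, "gripper": 1}, {"tx": 0, "ty": 0, "tz": 0, "rx": 0, "ry": 0, "rz": 0, "gripper": 1}]'

```text
time_s: 36.48
ee_pos: [598.6, 151.9, 37.5]
ee_rot: [180.0, -0.0, 90.1]
force: [-2.6, 0.7, 5.6]
gripper_width: 22.7
gripper_force: 25.0
```

Emit:
send_rows --motion '[{"tx": 0, "ty": 0, "tz": 0, "rx": 0, "ry": 0, "rz": 0, "gripper": 1}, {"tx": 0, "ty": 0, "tz": -0.02, "rx": 0, "ry": 0, "rz": 0, "gripper": 1}]'

```text
time_s: 36.72
ee_pos: [597.9, 151.7, 46.0]
ee_rot: [-179.9, 0.0, 90.1]
force: [-0.1, -0.0, -1.5]
gripper_width: 23.1
gripper_force: 25.0
```

Emit:
send_rows --motion '[{"tx": 0, "ty": 0, "tz": -0.06, "rx": 0, "ry": 0, "rz": 0, "gripper": 1}, {"tx": 0, "ty": 0, "tz": -0.08, "rx": 0, "ry": 0, "rz": 0, "gripper": 1}, {"tx": 0, "ty": 0, "tz": -0.09, "rx": 0, "ry": 0, "rz": 0, "gripper": 1}, {"tx": 0, "ty": 0, "tz": -0.08, "rx": 0, "ry": 0, "rz": 0, "gripper": 1}, {"tx": 0.03, "ty": -0.06, "tz": 0, "rx": 0, "ry": 0, "rz": 0, "gripper": 1}, {"tx": 0.04, "ty": -0.08, "tz": 0, "rx": 0, "ry": 0, "rz": 0, "gripper": 1}, {"tx": 0.04, "ty": -0.08, "tz": 0, "rx": 0, "ry": 0, "rz": 0, "gripper": 1}, {"tx": 0.04, "ty": -0.08, "tz": 0, "rx": 0, "ry": 0, "rz": 0, "gripper": 1}, {"tx": 0.036, "ty": -0.056, "tz": 0, "rx": 0, "ry": 0, "rz": 0, "gripper": 1}, {"tx": 0, "ty": 0, "tz": 0, "rx": 0, "ry": 0, "rz": 0, "gripper": 1}, {"tx": 0, "ty": 0, "tz": 0, "rx": 0, "ry": 0, "rz": 0, "gripper": 1}]'

```text
time_s: 38.1
ee_pos: [420.9, 244.5, 201.7]
ee_rot: [179.9, -0.0, 90.1]
force: [0.2, -0.2, -2.4]
gripper_width: 23.2
gripper_force: 25.0
```

Run:
```python
from h import *
s=env.state();print(s["time_s"],s["ee_pos"])
w=grab("wrist")
p=proj(w,(420,345.5,62));print(p)
x=w["frame"][:240,140:420].astype(float);x=np.clip(x**.5*16,0,255).astype(np.uint8)
save("w8.png",cv2.resize(x,None,fx=2.5,fy=2.5,interpolation=cv2.INTER_CUBIC))
```

```text
38.1 [420.90937774 244.52418225 201.73740322]
[276.70138892  87.89028524]
```

View pics/w8.png

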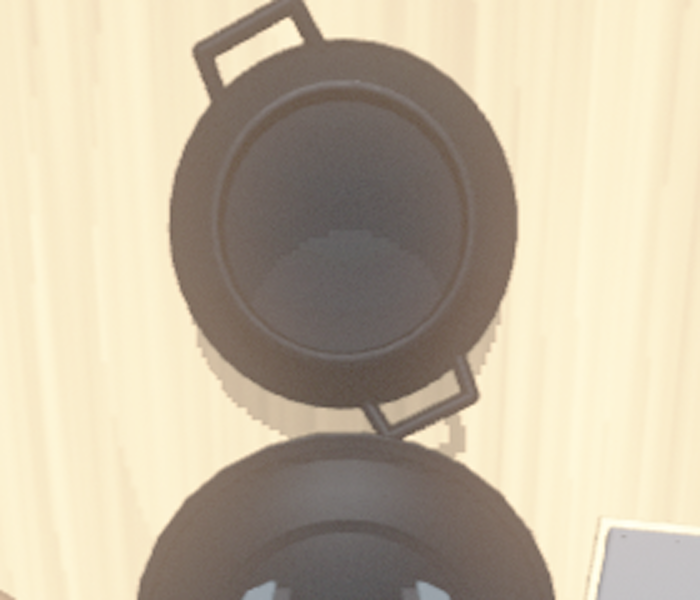

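The black pot's mouth is at (277.4,88) in the full frame, against a prediction of (276.7,87.9), so it's at (420.5,345.5).

Emit:
send_rows --motion '[{"tx": 0.06, "ty": 0, "tz": 0, "rx": 0, "ry": 0, "rz": 0, "gripper": 1}, {"tx": 0.08, "ty": 0, "tz": 0, "rx": 0, "ry": 0, "rz": 0, "gripper": 1}, {"tx": 0.064, "ty": 0, "tz": 0, "rx": 0, "ry": 0, "rz": 0, "gripper": 1}, {"tx": 0, "ty": 0, "tz": 0.03, "rx": 0, "ry": 0, "rz": 0, "gripper": 1}, {"tx": 0, "ty": 0, "tz": 0.05, "rx": 0, "ry": 0, "rz": 0, "gripper": 1}, {"tx": 0, "ty": 0, "tz": 0.06, "rx": 0, "ry": 0, "rz": 0, "gripper": 1}, {"tx": 0, "ty": 0, "tz": 0.05, "rx": 0, "ry": 0, "rz": 0, "gripper": 1}, {"tx": 0, "ty": 0, "tz": 0.025, "rx": 0, "ry": 0, "rz": 0, "gripper": 1}, {"tx": 0, "ty": 0, "tz": 0.015, "rx": 0, "ry": 0, "rz": 0, "gripper": 1}, {"tx": 0, "ty": 0, "tz": 0.007, "rx": 0, "ry": 0, "rz": 0, "gripper": 1}, {"tx": 0, "ty": 0, "tz": 0, "rx": 0, "ry": 0, "rz": 0, "gripper": 1}]'

```text
time_s: 39.52
ee_pos: [420.5, 346.7, 83.4]
ee_rot: [180.0, -0.0, 90.1]
force: [-0.3, -0.2, -2.5]
gripper_width: 23.2
gripper_force: 25.0
```

Emit:
send_rows --motion '[{"tx": 0, "ty": 0, "tz": 0.004, "rx": 0, "ry": 0, "rz": 0, "gripper": 1}, {"tx": 0, "ty": 0, "tz": 0, "rx": 0, "ry": 0, "rz": 0, "gripper": 1}]'

```text
time_s: 39.78
ee_pos: [420.3, 346.7, 81.2]
ee_rot: [180.0, -0.0, 90.1]
force: [0.2, 0.2, -1.3]
gripper_width: 23.1
gripper_force: 25.0
```

Emit:
send_rows --motion '[{"tx": 0, "ty": 0, "tz": 0.002, "rx": 0, "ry": 0, "rz": 0, "gripper": 1}, {"tx": 0, "ty": 0, "tz": 0, "rx": 0, "ry": 0, "rz": 0, "gripper": 1}]'

```text
time_s: 40.02
ee_pos: [420.2, 346.6, 80.0]
ee_rot: [180.0, -0.0, 90.1]
force: [-0.2, 0.0, -1.6]
gripper_width: 23.1
gripper_force: 25.0
```

Emit:
send_rows --motion '[{"tx": 0, "ty": 0, "tz": 0.002, "rx": 0, "ry": 0, "rz": 0, "gripper": 1}, {"tx": 0, "ty": 0, "tz": 0, "rx": 0, "ry": 0, "rz": 0, "gripper": 1}]'

```text
time_s: 40.28
ee_pos: [420.3, 346.7, 79.5]
ee_rot: [180.0, -0.0, 90.1]
force: [-0.6, -0.5, 3.7]
gripper_width: 23.4
gripper_force: 25.0
```

Seated. Next I'll release, raise, and back off to +y so the result can be seen.

Emit:
send_rows --motion '[{"tx": 0, "ty": 0, "tz": 0, "rx": 0, "ry": 0, "rz": 0, "gripper": -0.2}, {"tx": 0, "ty": 0, "tz": 0, "rx": 0, "ry": 0, "rz": 0, "gripper": -0.2}, {"tx": 0, "ty": 0, "tz": 0, "rx": 0, "ry": 0, "rz": 0, "gripper": -0.2}, {"tx": 0, "ty": 0, "tz": 0, "rx": 0, "ry": 0, "rz": 0, "gripper": -0.2}, {"tx": 0, "ty": 0, "tz": 0, "rx": 0, "ry": 0, "rz": 0, "gripper": -0.2}, {"tx": 0, "ty": 0, "tz": -0.05, "rx": 0, "ry": 0, "rz": 0, "gripper": -0.2}, {"tx": 0, "ty": 0, "tz": -0.1, "rx": 0, "ry": 0, "rz": 0, "gripper": -0.2}, {"tx": 0, "ty": 0, "tz": -0.1, "rx": 0, "ry": 0, "rz": 0, "gripper": -0.2}, {"tx": 0.08, "ty": 0, "tz": 0, "rx": 0, "ry": 0, "rz": 0, "gripper": -0.2}, {"tx": 0, "ty": 0, "tz": 0, "rx": 0, "ry": 0, "rz": 0, "gripper": -0.2}, {"tx": 0, "ty": 0, "tz": 0, "rx": 0, "ry": 0, "rz": 0, "gripper": -0.2}]'

```text
time_s: 41.65
ee_pos: [419.6, 385.9, 203.3]
ee_rot: [-179.9, 0.1, 90.1]
force: [0.1, -0.7, 0.7]
gripper_width: 54.9
gripper_force: 0.0
```

Run:
```python
from h import *
s=env.state();print(s["time_s"],s["ee_pos"])
w=grab("wrist");t=grab("top");sc=grab("scene")
def c(f,u,v,r=45): return cv2.resize(f["frame"][v-r:v+r,u-r:u+r],(260,260),interpolation=cv2.INTER_CUBIC)
x=np.vstack([np.hstack([cv2.resize(w["frame"][110:290,190:370],(260,260)),c(t,290,118),c(t,238,190)]),np.hstack([c(sc,308,212),c(sc,248,275),c(sc,340,262)])])
save("w9.png",np.clip(x.astype(float)**.6*8.5,0,255).astype(np.uint8))
```

```text
41.65 [419.63067345 385.85256978 203.26118847]
```

View pics/w9.png

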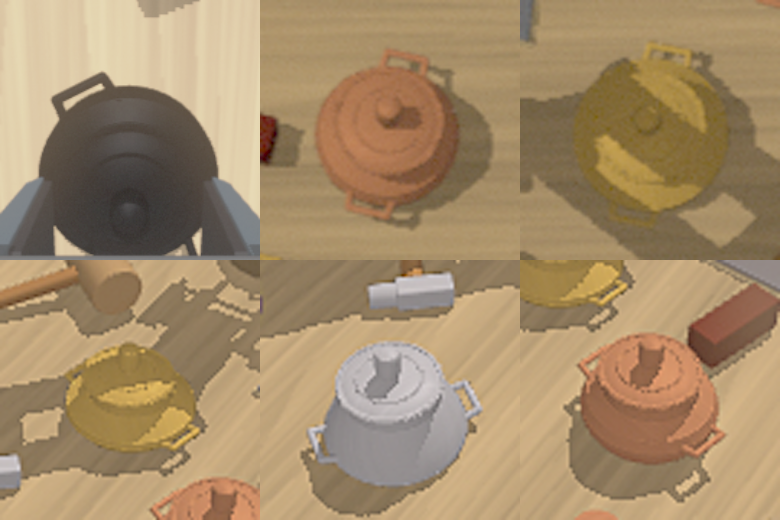

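All four lids look flat and centred on the pots of their own metal, and the gripper is clear. I'm handing the job in.

```bash
python3 -c "
from workcell import env
print(env.job_done())"
```

```text
the job is handed in; nothing more can be done
None
```

Each of the four lids is on the pot of its own metal, and the last pictures show them all flat and centred; I handed the job in at about 42 s, but no verdict came back.

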